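# Hold the tool locker's gate wide against a bench dog

## Robot

A 6-joint arm with a two-finger parallel gripper is mounted at the origin on a cart in front of the work surface, level with it; the furniture and walls round the work are solid. World frame = base frame: x ahead of the robot, y to its left, z up, the work surface at z = 0. Lengths are in mm, angles in degrees, forces in N, time in s.
With the tool pointing down it reaches from about 275 to 750 mm from the base axis. Payload 10.2 kg.
Tool frame: the origin (TCP) lies at the very end of the fingers, on their centre line; the grasp point (between the pads) lies 19 mm behind it; x points along the fingers, z is the direction in which the jaws open and shut, and the axes are right-handed (so a half turn about x gives the same grasp; the last joint's range is limited). The gripper opens to 85 mm and grips with 20 to 120 N. Pads are 22 mm wide; open, the fingers measure 114 mm over their backs; the gripper's body (76 mm by 85 mm) begins 54 mm behind the grasp point. The pads swing forward as they close: fully open they stand 13 mm farther back than shut.
Start: joints at [58.132, 17.928, 85.812, -0, 76.261, -12.8], TCP at [171.525, 496.196, 231.294] pointing down, gripper open.
Joint ranges: [-168.41, 168.41], [-55.51, 124.54], [10.69, 146.95], [-70.63, 250.63], [1, 178], [-165.06, 165.06]. Speed limits (degrees/s): [136.94, 136.94, 172.46, 180, 180, 180].

## Interface

Orientations are given as a 3x3 rotation matrix whose columns are the frame's x, y, z axes.
In Python, from cell import sensors, cams, env gives the robot as it stands.
- The arm moves only by the tool drive_tool, never from a script. Its argument "moves" is a list of rows, each an object of numbers: "x", "y", "z": the shift along the world's x, y, z in cm; "ax", "ay", "az": the turn, a rotation vector about the world's x, y, z in degrees; "fingers": the finger opening in cm, from 0 to 8.54. In form: [{"x": .., "y": .., "z": .., "ax": .., "ay": .., "az": .., "fingers": ..}, ...]. A call has 1 to 20 rows; each row shifts and turns the commanded pose from where the row before left it; what a row does not reach is not made up. A row lasts 1/8 s, in which the tool goes at most 62.5 mm and 10.7 degrees, less where a joint would pass 70% of its speed; a pose out of reach is approached as far as the arm can. A call with a gripper value outside its range is refused whole. The fingers move at their own pace and stop on an object; "newtons" is the grip in N (left out, the last holds). Time passes only in rows, so rows that do not move let the fingers close. It gives the time, the measured TCP pose, the force and the opening at its end, in the units of the state.
- sensors.get_obs(): the state, without advancing time (a new reading comes with each control period).
- cams.grab_frame(name): name is "side" or "top" or "wrist"; returns the picture (480x640x3 uint8, red, green, blue); there is no depth.
- cams.camera_info(name): a dict with "vertical_fov" (degrees; the focal length in pixels is half the picture's height over the tangent of half this angle, whatever the lens; pixels are square), "cx", "cy" (the principal point, pixels), "xyz" and "attitude" of the camera in the world. Camera axes: x right, y up, looking along -z (the intrinsics and any distortion apply to the point x, -y, -z); pixel columns grow to the right and rows downward; lengths in mm; the calibration is good to about 2 mm. A picture is of the moment at which its call begins: read the wrist's pose just before it. camera_info takes no time and is no camera call; for the wrist camera it gives the pose at the moment of the call.
- env.hand_in(): hands the job in, once; it reports no verdict.
The state is a dict: "clock": time; "q": joint angles; "joint_velocities": joint speeds; "effort": joint torques, N m; "ee_pos": TCP position; "orientation": TCP orientation; "contact_force": force on the tool from outside, world axes, zero at the start; "moment": the same for the moment, N m; "width": finger opening in mm.
Only numpy, scipy, OpenCV 4.12 (cv2) and the standard library are available. Lean on these libraries where they do the work, as an engineer would, in place of code of your own. Each camera call takes 0.05 s, during which the arm holds its last target. There are 200 camera calls.

## Task

A colleague is about to lift the plane out of the tool locker with both hands, so hold the gate wide open for them. First stand the tall bench dog upright in the brass-ringed hole in front of the locker, its collar fully down on the board, and let go of it, so that the gate cannot swing on into the glue bottle. Then squeeze the red safety catch until its bolt is fully drawn (it stays drawn), squeeze the black spring catch and swing the gate out past its detent until it rests against the dog, and finish while still holding the gate against the dog, with the glue bottle, the wax tin and the low dog left where they are.

Things in the scene. Friction and masses are not known exactly. Their poses are not given: they have to be found in the camera images.
- tall_dog_center (a point): tall bench dog: aluminium, two black rings near its top, loose, upright in one hole of the dark wooden rack. Round head 26 mm across, 76 mm high; below it a shank 20 mm across, 22 mm long, foot bevelled 3 mm. Point: on its axis half-way up the head, 60 mm above the foot, 38 mm above the head's flat underside. In the rack it is 73 mm above the bench, home in the board 62 mm. About 0.12 kg
- tall_dog_collar (a point): the middle of the flat underside of the tall dog's head (its collar), on its axis
- low_dog_center (a point): low bench dog, same shank but a head only 12 mm high (too low to stop the gate), in the rack's other hole 66 mm away; point half-way up its head, 41 mm above the bench. Leave it there
- stop_hole (a point): the brass-ringed hole in the plywood board in front of the locker, nearest the hinge (three plain holes lie to its right). Point: its centre in the board's top face, 24 mm above the bench; 22 mm across, upright, through the board. Axes are the locker's: x into the locker, away from the robot, y along the shut gate towards the hinge, z up. Locker and board are fixed; its roof is 150 mm up
- gate_hinge (a point): a point on the gate's upright hinge axis, at the locker's left front corner, 190 mm above the bench; does not turn with the gate (axes as at stop_hole)
- gate (a joint): swing of the gate, rad: 0 shut; grows as the free end swings out towards the robot, clockwise from above, up to 2.4. Gate 185 mm long, 16 mm thick, 32 to 150 mm above the bench. A weak spring pulls it shut (under 0.35 N m); a detent from about 0.5 to 1.1 needs up to 0.6 N m more. Let go beyond it, it falls back to about 1.0 and stays half open. The tall dog in the stop hole stops it at about 1.5
- red_catch_grip (a point): red safety catch on the fixed panel right of the gate: two upright red paddles, one beside the other along the locker's y, each 24 mm wide (x), 6 mm thick, from 166 to 214 mm above the bench. Point: midway between them, 192 mm above the bench. Outer faces 52 mm apart, 34 mm fully squeezed; geared, so both move in alike (9 mm each). About 3 N from each side; stays where it is left
- red_catch (a joint): travel of the red catch, m: 0 bolt out, holding the gate; 0.009 fully squeezed, bolt drawn and staying so; the gate is free of this bolt beyond 0.007
- black_catch_grip (a point): black spring catch on top of the gate near its free end, 140 mm from the hinge axis: two upright black paddles formed and sized as the red ones, one beside the other along the gate. Point: midway between them, 192 mm above the bench; it moves and turns with the gate, y along the gate towards the hinge
- black_catch (a joint): travel of the black catch, m: 0 bolt out in its keeper, 0.009 fully squeezed; the bolt is clear of the keeper beyond 0.007. Sprung: takes about 4 N from each side to start and 8 N at the end, and goes back when let go
- glue_bottle: white glue bottle with a red cap, 60 mm across, 218 mm high, standing on the bench left of the board; origin at the centre of its underside. Leave it there
- tin: round brown wax tin, 86 mm across, 38 mm high, on the bench left of the locker; origin at the centre of its underside. Leave it there
Things that resemble listed ones, but are neither listed nor needed, are in the scene too. Of the things that look like the part that bears tall_dog_center, the smallest one is meant.

How it is judged:
By the outcome, as a careful person would: the job done as asked, in the order asked, and still so for the second after the job is handed in, while the arm keeps its last pose, push and grip.
It also fails if it takes over 67 s, if anything falls off the work surface, if the arm or the gripper's body presses on something with over 40 N, if the wrist force passes 120 N, or if a joint passes its speed limit or range.

## Working session

There is one attempt and no reset: what is moved stays moved. The work goes in short steps, Python scripts to look and compute and a tool call to move; the robot and the scene stay as the last step left them, time stands still between calls to the robot, and variables do not carry over. Pictures are saved under pics/ and viewed, about 8 in all and at most 12, crops included, and the job is handed in when it is done.

Besides the shell and the picture viewer there is one more tool, called after "Emit:" as a command line: name --argument value ..., lists and objects as JSON in quotes. drive_tool: Moves the arm, as the interface text tells. Its arguments: {"type":"object","properties":{"moves":{"type":"array"},"newtons":{"type":"number"}},"required":["moves"]}

```bash
ls; mkdir -p pics
python3 - <<'E'
from cell import sensors,cams
import cv2,numpy as np
o=sensors.get_obs();print({k:np.round(v,3).tolist() for k,v in o.items()})
for n in("side","top","wrist"):
    print(n,cams.camera_info(n))
    cv2.imwrite(f"pics/{n}0.png",cams.grab_frame(n)[:,:,::-1])
E
```

```text
pics
{'clock': 0.0, 'q': [58.133, 17.959, 85.855, 0.004, 76.261, -12.801], 'joint_velocities': [0.003, 0.01, -0.015, -0.018, 0.043, 0.037], 'effort': [-0.001, -41.225, -25.975, -0.0, 0.004, -0.0], 'ee_pos': [171.355, 495.971, 230.731], 'orientation': [[-0.001, -0.945, 0.327], [-0.001, 0.327, 0.945], [-1.0, 0.0, -0.001]], 'contact_force': [-0.001, -0.657, -0.001], 'moment': [0.012, 0.034, -0.021], 'width': 85.425}
side {'vertical_fov': 49.080891769753315, 'cx': 316.9590618835826, 'cy': 237.32220070717358, 'xyz': array([   78.94941292, -1114.64438177,   701.59011753]), 'attitude': array([[ 0.89684811,  0.17936786, -0.40433975],
       [-0.44192769,  0.40272586, -0.80156834],
       [ 0.01906248,  0.89757398,  0.44045155]])}
top {'vertical_fov': 51.32708099139016, 'cx': 310.63738592157125, 'cy': 242.63345999130652, 'xyz': array([ 358.67856108,  -54.93684884, 1353.75711433]), 'attitude': array([[-0.01391593,  0.98068783, -0.1950839 ],
       [-0.99990094, -0.01323669,  0.00478508],
       [ 0.00211041,  0.19513117,  0.98077488]])}
wrist {'vertical_fov': 61.09578068211302, 'cx': 319.78874079766786, 'cy': 233.18516243162736, 'xyz': array([104.05353726, 519.95298046, 374.0443334 ]), 'attitude': array([[ 3.27195918e-01, -9.06942509e-01, -2.65326435e-01],
       [ 9.44956268e-01,  3.13826916e-01,  9.25760125e-02],
       [-6.94544125e-04, -2.81012372e-01,  9.59703894e-01]])}
```

View pics/top0.png

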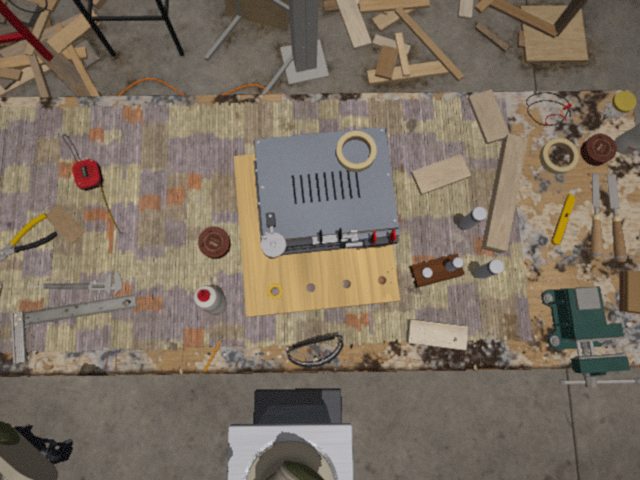

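View pics/side0.png

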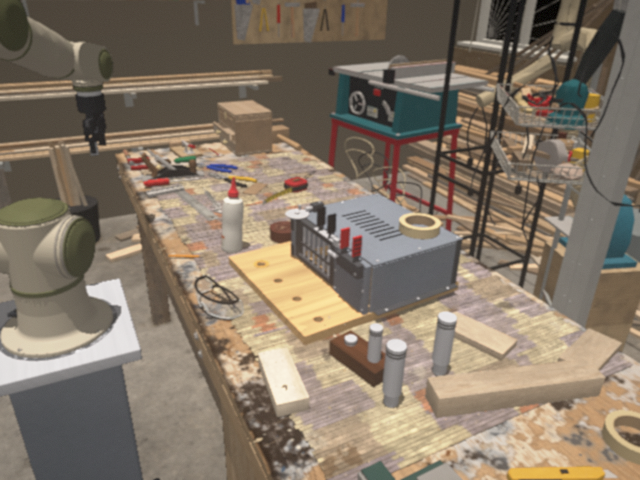

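The tall dog could be mistaken for three things:
- **Low dog:** in the rack at top (428,272), side (350,341).
- **Two larger look-alikes:** loose on the bench at top (478,214)/side (444,325) and top (495,268)/side (396,350).

I choose the small ringed one in the rack, at top (459,264)/side (375,333). Next I'll check it in a crop and cast the rays.

```bash
cat > h.py <<'E'
import numpy as np,cv2
from cell import sensors,cams
def ray(ci,uv,h=480):
    f=h/2/np.tan(np.radians(ci["vertical_fov"]/2))
    d=np.array([(uv[0]-ci["cx"])/f,-(uv[1]-ci["cy"])/f,-1.])
    return np.array(ci["xyz"]),np.array(ci["attitude"])@d
def onz(ci,uv,z):
    p,d=ray(ci,uv);return p+d*(z-p[2])/d[2]
def tri(a,ua,b,ub):
    p,d=ray(a,ua);q,e=ray(b,ub);d/=np.linalg.norm(d);e/=np.linalg.norm(e)
    s=np.linalg.lstsq(np.c_[d,-e],q-p,rcond=None)[0]
    A=p+s[0]*d;B=q+s[1]*e;return (A+B)/2,np.linalg.norm(A-B)
def proj(ci,P):
    f=240/np.tan(np.radians(ci["vertical_fov"]/2))
    c=np.array(ci["attitude"]).T@(np.array(P)-ci["xyz"]);return ci["cx"]+f*c[0]/-c[2],ci["cy"]-f*c[1]/-c[2]
E
python3 - <<'E'
from h import *
t=cv2.imread("pics/top0.png");s=cv2.imread("pics/side0.png")
T=cams.camera_info("top");S=cams.camera_info("side")
for n,uv in dict(brass=(275,291),h1=(311,287),h2=(347,284),h3=(382,280)).items():print(n,onz(T,uv,24).round(1))
print("dogtop",onz(T,(459,264),111).round(1),"low",onz(T,(428,272),47).round(1),tri(T,(459,264),S,(376,328)))
def red(im,x0,y0,x1,y1):
    h=cv2.cvtColor(im,cv2.COLOR_BGR2HSV);m=(((h[...,0]<8)|(h[...,0]>172))&(h[...,1]>150)&(h[...,2]>90)).astype(np.uint8)
    m2=m*0;m2[y0:y1,x0:x1]=m[y0:y1,x0:x1];n,_,st,c=cv2.connectedComponentsWithStats(m2)
    print([(st[i].tolist(),c[i].round(1).tolist()) for i in range(1,n) if st[i][4]>6])
red(t,360,220,410,250);red(s,330,215,370,265)
a=cv2.resize(t[205:310,230:510],None,fx=2.85,fy=2.85,interpolation=cv2.INTER_CUBIC)
b=cv2.resize(s[190:360,280:480],None,fx=1.75,fy=1.75,interpolation=cv2.INTER_CUBIC)
c=cv2.resize(s[195:275,285:385],None,fx=3.7,fy=3.7,interpolation=cv2.INTER_CUBIC)
m=np.zeros((600,800,3),np.uint8);m[:a.shape[0],:a.shape[1]]=a[:, :800];m[301:301+b.shape[0],:b.shape[1]]=b[:299];m[301:301+c.shape[0],400:400+c.shape[1]]=c[:299]
cv2.imwrite("pics/m1.png",m)
E
```

```text
brass [493.2  35.3  24. ]
h1 [502.5 -60.7  24. ]
h2 [ 509.2 -157.    24. ]
h3 [ 518.7 -250.9   24. ]
dogtop [ 546.  -433.6  111. ] low [ 535.4 -369.8   47. ] (array([ 548.33226375, -434.82712084,  110.96179219]), np.float64(5.036656385236487))
[([392, 229, 4, 11, 28], [393.6, 234.0]), ([373, 231, 4, 11, 26], [374.3, 235.8])]
[([341, 228, 8, 20, 112], [344.4, 237.4]), ([354, 236, 7, 9, 32], [356.5, 239.7]), ([354, 246, 6, 3, 10], [356.1, 246.6]), ([353, 249, 7, 4, 15], [355.5, 250.5]), ([353, 253, 6, 3, 8], [355.0, 254.1])]
```

View pics/m1.png

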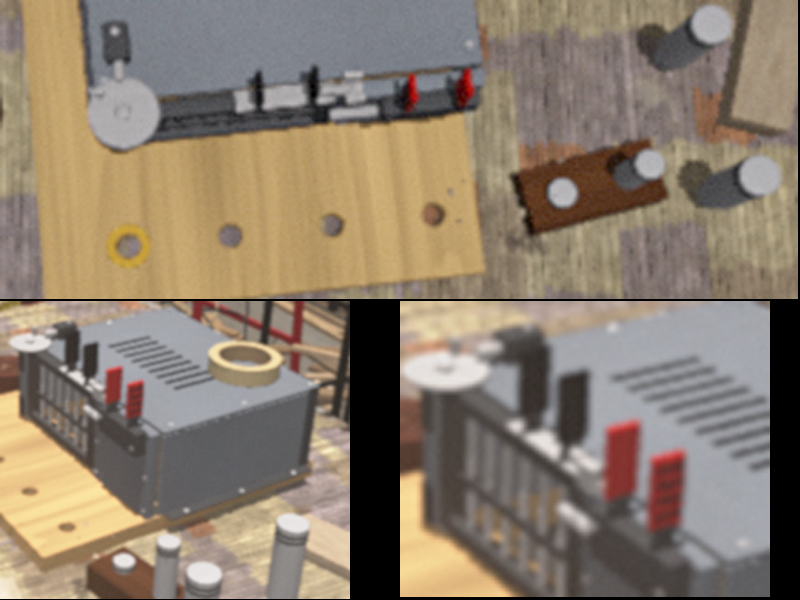

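Two sizes show up: the chosen dog is small with black rings, in the rack at crop (650,163). The larger look-alikes stand loose at (711,24) and (759,176). The brass hole is at crop (128,246), the black paddles at (259,90)/(314,85) and the red ones at (412,92)/(465,88).

Run:
```python
from h import *
T=cams.camera_info("top");S=cams.camera_info("side")
c=lambda x,y:(x/2.85+230,y/2.85+205)
f=lambda x,y:((x-400)/3.7+285,(y-301)/3.7+195)
g=lambda x,y:(x/1.75+280,(y-301)/1.75+190)
for n,a,b in [("dogtop",c(650,163),g(168,541)),("big1top",c(711,24),g(292,521)),("big2top",c(759,176),g(204,571)),("low",c(562,192),g(124,560)),
 ("redL",c(412,92),f(622,460)),("redR",c(465,88),f(667,492)),("blkL",c(259,90),f(535,388)),("blkR",c(314,85),f(573,421)),("disc",c(123,112),f(447,368))]:
    p,e=tri(T,a,S,b);print(n,p.round(1),round(e,1))
print("disc z190?",onz(T,c(123,112),190).round(1))
for n,uv in [("redL",c(412,92)),("redR",c(465,88)),("blkL",c(259,90)),("blkR",c(314,85))]:print(n,onz(T,uv,192).round(1))
print("bottle",onz(T,(205,295),218))
```

```text
dogtop [ 551.7 -432.2  110.6] 2.1
big1top [ 671.4 -487.5  136.7] 3.1
big2top [ 536.2 -518.8  135.6] 4.4
low [ 536.  -368.4   46.4] 3.0
redL [ 601.8 -213.3  190.8] 1.9
redR [ 605.7 -258.3  189.5] 3.6
blkL [607.2 -85.9 184.6] 3.2
blkR [ 611.4 -132.4  180. ] 2.4
disc [596.4  30.2 154.3] 4.4
disc z190? [587.3  28.4 190. ]
redL [ 600.7 -212.7  192. ]
redR [ 603.5 -257.1  192. ]
blkL [604.1 -85.1 192. ]
blkR [ 607.8 -131.1  192. ]
bottle [466.63611264 180.98357094 218.        ]
```

Emit:
drive_tool --moves '[{"x": 1, "y": -3, "z": 1.2, "az": -3}, {"x": 2, "y": -5.5, "z": 0.8, "az": -3.5}, {"x": 2, "y": -5.5, "z": 0.8, "az": -3.5}, {"x": 2, "y": -5.5, "z": 0.8, "az": -3.5}, {"x": 2, "y": -5.5, "z": 0.8, "az": -3.5}, {"x": 2, "y": -5.5, "z": 0.8, "az": -3.5}, {"x": 2, "y": -5.5, "z": 0.8, "az": -3.5}, {"x": 2, "y": -5.5, "z": 0.8, "az": -3.5}, {"x": 2, "y": -5.5, "z": 0, "az": -3.5}, {"x": 2.4, "y": -5.4, "z": 0, "az": -3.5}, {"x": 2.4, "y": -5.4, "z": -1, "az": -3.5}, {"x": 2.4, "y": -5.4, "z": -1, "az": -3.5}, {"x": 2.4, "y": -5.4, "z": -1, "az": -3.5}, {"x": 2.4, "y": -5.4, "z": -1, "az": -3.5}, {"x": 2.4, "y": -5.4, "z": -1, "az": -3.5}, {"x": 2.4, "y": -5.4, "z": -1, "az": -3.5}, {"x": 2.4, "y": -5.4, "z": -1, "az": -3.5}, {"x": 2, "y": -3, "z": -1, "az": -1}, {}, {}]'

```text
validation failed for argument at $.mo...
```

Emit:
drive_tool --moves '[{"x": 1, "y": -3, "z": 1.2, "ax": 0, "ay": 0, "az": -3, "fingers": 8.5}]'

```text
clock: 0.28
ee_pos: [181.1, 466.1, 242.2]
orientation: [[-0.001, -0.927, 0.375], [-0.002, 0.375, 0.927], [-1.0, 0.001, -0.002]]
contact_force: [-0.1, -0.5, 1.0]
width: 85.1
```

Emit:
drive_tool --moves '[{"x": 2, "y": -5.5, "z": 0.8, "az": -3.5}, {"x": 2, "y": -5.5, "z": 0.8, "az": -3.5}, {"x": 2, "y": -5.5, "z": 0.8, "az": -3.5}, {"x": 2, "y": -5.5, "z": 0.8, "az": -3.5}, {"x": 2, "y": -5.5, "z": 0.8, "az": -3.5}, {"x": 2, "y": -5.5, "z": 0.8, "az": -3.5}, {"x": 2, "y": -5.5, "z": 0.8, "az": -3.5}, {"x": 2, "y": -5.5, "z": 0, "az": -3.5}, {"x": 2.4, "y": -5.4, "z": 0, "az": -3.5}, {"x": 2.4, "y": -5.4, "z": -1, "az": -3.5}, {"x": 2.4, "y": -5.4, "z": -1, "az": -3.5}, {"x": 2.4, "y": -5.4, "z": -1, "az": -3.5}, {"x": 2.4, "y": -5.4, "z": -1, "az": -3.5}, {"x": 2.4, "y": -5.4, "z": -1, "az": -3.5}, {"x": 2.4, "y": -5.4, "z": -1, "az": -3.5}, {"x": 2.4, "y": -5.4, "z": -1, "az": -3.5}, {"x": 2, "y": -3, "z": -1, "az": -1}, {"x": 0}]'

```text
validation failed for argument at $.mo...
```

Emit:
drive_tool --moves '[{"x": 2, "y": -5.5, "z": 0.8, "ax": 0, "ay": 0, "az": -3.5, "fingers": 8.5}, {"x": 2, "y": -5.5, "z": 0.8, "ax": 0, "ay": 0, "az": -3.5, "fingers": 8.5}, {"x": 2, "y": -5.5, "z": 0.8, "ax": 0, "ay": 0, "az": -3.5, "fingers": 8.5}, {"x": 2, "y": -5.5, "z": 0.8, "ax": 0, "ay": 0, "az": -3.5, "fingers": 8.5}, {"x": 2, "y": -5.5, "z": 0.8, "ax": 0, "ay": 0, "az": -3.5, "fingers": 8.5}, {"x": 2, "y": -5.5, "z": 0.8, "ax": 0, "ay": 0, "az": -3.5, "fingers": 8.5}, {"x": 2, "y": -5.5, "z": 0.8, "ax": 0, "ay": 0, "az": -3.5, "fingers": 8.5}, {"x": 2, "y": -5.5, "z": 0, "ax": 0, "ay": 0, "az": -3.5, "fingers": 8.5}, {"x": 2.4, "y": -5.4, "z": 0, "ax": 0, "ay": 0, "az": -3.5, "fingers": 8.5}, {"x": 2.4, "y": -5.4, "z": -1, "ax": 0, "ay": 0, "az": -3.5, "fingers": 8.5}, {"x": 2.4, "y": -5.4, "z": -1, "ax": 0, "ay": 0, "az": -3.5, "fingers": 8.5}, {"x": 2.4, "y": -5.4, "z": -1, "ax": 0, "ay": 0, "az": -3.5, "fingers": 8.5}, {"x": 2.4, "y": -5.4, "z": -1, "ax": 0, "ay": 0, "az": -3.5, "fingers": 8.5}, {"x": 2.4, "y": -5.4, "z": -1, "ax": 0, "ay": 0, "az": -3.5, "fingers": 8.5}, {"x": 2.4, "y": -5.4, "z": -1, "ax": 0, "ay": 0, "az": -3.5, "fingers": 8.5}, {"x": 2.4, "y": -5.4, "z": -1, "ax": 0, "ay": 0, "az": -3.5, "fingers": 8.5}, {"x": 2, "y": -3, "z": -1, "ax": 0, "ay": 0, "az": -1, "fingers": 8.5}, {"x": 0, "y": 0, "z": 0, "ax": 0, "ay": 0, "az": 0, "fingers": 8.5}]'

```text
clock: 2.52
ee_pos: [553.4, -437.1, 215.8]
orientation: [[-0.003, -0.188, 0.982], [0.003, 0.982, 0.188], [-1.0, 0.004, -0.002]]
contact_force: [-0.1, 1.0, -0.1]
width: 85.3
```

Run:
```python
from h import *
W=cams.camera_info("wrist");im=cams.grab_frame("wrist")[:,:,::-1].copy()
cv2.imwrite("pics/w1.png",im)
print(W["xyz"],[np.round(proj(W,(550,-433,z)),0) for z in(35,111)])
np.save("W1.npy",W,allow_pickle=True)
```

```text
[ 540.52242665 -366.83657638  359.28878362] [array([317., 201.]), array([316., 226.])]
```

View pics/w1.png

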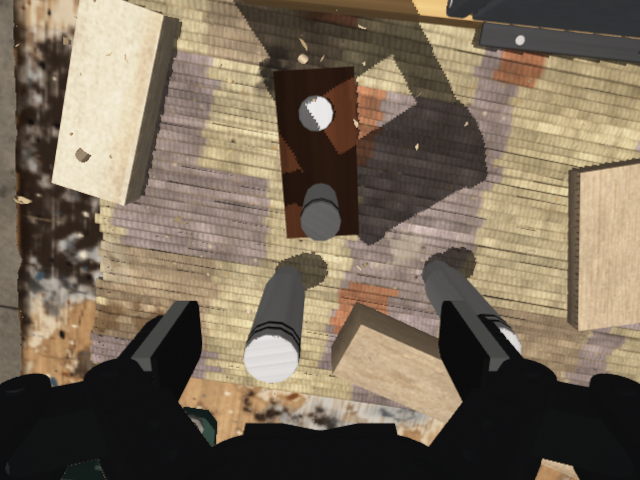

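The wrist view shows the dog upright in the rack, its top at (320,219). The low dog is at (316,113), and a big look-alike stands clear at (272,357).

Run:
```python
from h import *
W=np.load("W1.npy",allow_pickle=True).item()
print(onz(W,(320.5,219.5),111),onz(W,(316,113),47),onz(W,(272,358),136),onz(W,(320.5,205),60))
```

```text
[ 552.19251266 -428.51890794  111.        ] [ 536.72934435 -365.63014943   47.        ] [ 537.99154149 -516.00819042  136.        ] [ 552.47694816 -430.16313097   60.        ]
```

Emit:
drive_tool --moves '[{"x": -0.1, "y": 0.7, "z": -2, "ax": 0, "ay": 0, "az": 0, "fingers": 8.5}, {"x": 0, "y": 0, "z": -4, "ax": 0, "ay": 0, "az": 0, "fingers": 8.5}, {"x": 0, "y": 0, "z": -4, "ax": 0, "ay": 0, "az": 0, "fingers": 7}, {"x": 0, "y": 0, "z": -3, "ax": 0, "ay": 0, "az": 0, "fingers": 6}, {"x": 0, "y": 0, "z": -1.6, "ax": 0, "ay": 0, "az": 0, "fingers": 5}, {"x": 0, "y": 0, "z": 0, "ax": 0, "ay": 0, "az": 0, "fingers": 2}, {"x": 0, "y": 0, "z": 0, "ax": 0, "ay": 0, "az": 0, "fingers": 2}, {"x": 0, "y": 0, "z": 0, "ax": 0, "ay": 0, "az": 0, "fingers": 2}, {"x": 0, "y": 0, "z": 0, "ax": 0, "ay": 0, "az": 0, "fingers": 2}]' --newtons 50

```text
clock: 3.7
ee_pos: [552.9, -429.1, 74.5]
orientation: [[0.001, -0.19, 0.982], [-0.001, 0.982, 0.19], [-1.0, -0.002, 0.001]]
contact_force: [-0.4, 0.0, 4.2]
width: 24.7
```

Emit:
drive_tool --moves '[{"x": 0, "y": 0, "z": 2, "ax": 0, "ay": 0, "az": 0, "fingers": 2}, {"x": 0, "y": 0, "z": 4, "ax": 0, "ay": 0, "az": 0, "fingers": 2}, {"x": 0, "y": 0, "z": 5, "ax": 0, "ay": 0, "az": 0, "fingers": 2}, {"x": -2, "y": 1, "z": 4, "ax": 0, "ay": 0, "az": 4, "fingers": 2}, {"x": -3, "y": 4, "z": 0, "ax": 0, "ay": 0, "az": 8, "fingers": 2}, {"x": -1.5, "y": 5.2, "z": 0, "ax": 0, "ay": 0, "az": 8, "fingers": 2}, {"x": 0, "y": 5.2, "z": 0, "ax": 0, "ay": 0, "az": 8, "fingers": 2}, {"x": 0, "y": 5.2, "z": 0, "ax": 0, "ay": 0, "az": 8, "fingers": 2}, {"x": 0, "y": 5.2, "z": 0, "ax": 0, "ay": 0, "az": 8, "fingers": 2}, {"x": 0, "y": 5.2, "z": 0, "ax": 0, "ay": 0, "az": 8, "fingers": 2}, {"x": 0, "y": 5.2, "z": 0, "ax": 0, "ay": 0, "az": 8, "fingers": 2}, {"x": 0, "y": 5.2, "z": 0, "ax": 0, "ay": 0, "az": 8, "fingers": 2}, {"x": 1, "y": 4.2, "z": -2, "ax": 0, "ay": 0, "az": 8, "fingers": 2}, {"x": 3, "y": 1, "z": -4, "ax": 0, "ay": 0, "az": 8, "fingers": 2}, {"x": 0, "y": 0, "z": -3, "ax": 0, "ay": 0, "az": 8, "fingers": 2}, {"x": 0, "y": 0, "z": 0, "ax": 0, "ay": 0, "az": 0, "fingers": 2}, {"x": 0, "y": 0, "z": 0, "ax": 0, "ay": 0, "az": 0, "fingers": 2}]'

```text
clock: 5.82
ee_pos: [528.2, 36.9, 135.3]
orientation: [[0.003, -0.975, -0.221], [-0.0, -0.221, 0.975], [-1.0, -0.003, -0.001]]
contact_force: [-0.4, 0.9, -0.8]
width: 24.5
```

Run:
```python
from h import *
o=sensors.get_obs();print(o["ee_pos"],o["orientation"],o["width"])
W=cams.camera_info("wrist");im=cams.grab_frame("wrist")[:,:,::-1].copy()
cv2.imwrite("pics/w2.png",im)
print([np.round(proj(W,P),0) for P in((493,35,24),o["ee_pos"])])
np.save("W2.npy",W,allow_pickle=True)
```

```text
[528.23711267  36.92225933 135.29472875] [[ 2.74639088e-03 -9.75287333e-01 -2.20923236e-01]
 [-4.01225834e-04 -2.20925126e-01  9.75290689e-01]
 [-9.99996148e-01 -2.58988935e-03 -9.98057224e-04]] 24.51868634531393
[array([329., 174.]), array([319., 306.])]
```

View pics/w2.png

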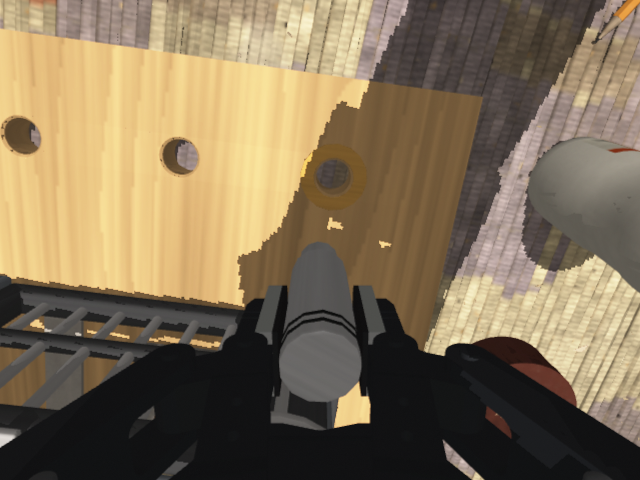

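The brass hole is at (333,176) in shadow. The dog hangs in the fingers, its head top at about (320,364) and its foot edge at (318,243).

Run:
```python
from h import *
W=np.load("W2.npy",allow_pickle=True).item();im=cv2.imread("pics/w2.png")
print(W["xyz"])
print("hole",onz(W,(333,176.5),24))
for z in(165,172,178):print("top",z,onz(W,(320,364),z),onz(W,(279,364),z)[1]-onz(W,(361,364),z)[1])
# predicted outline of dog if axis is at TCP
R=sensors.get_obs()["ee_pos"]
for z,r in((171.8,13),(95.8,13),(77,10),(73.8,7)):
    a=np.radians(np.arange(0,360,15));P=np.array([proj(W,(R[0]+r*np.cos(t),R[1]+r*np.sin(t),z)) for t in a])
    print(z,P.min(0).round(),P.max(0).round(),np.round(proj(W,(R[0],R[1],z))))
c=cv2.resize(im[130:420,220:440],None,fx=2.05,fy=2.05,interpolation=cv2.INTER_CUBIC);c=cv2.convertScaleAbs(c,alpha=1.6,beta=10);cv2.imwrite("pics/w2c.png",c)
```

```text
[458.23759354  21.61948879 278.32750388]
hole [493.77653287  38.00002641  24.        ]
top 165 [533.71487281  38.68415549 165.        ] -25.691519380733737
top 172 [529.05280105  37.63010716 172.        ] -24.104608617668458
top 178 [525.05673955  36.72663716 178.        ] -22.74439939218393
171.8 [275. 322.] [361. 397.] [318. 361.]
95.8 [292. 243.] [346. 293.] [319. 268.]
77 [300. 237.] [338. 273.] [319. 255.]
73.8 [306. 241.] [332. 266.] [319. 253.]
```

View pics/w2c.png

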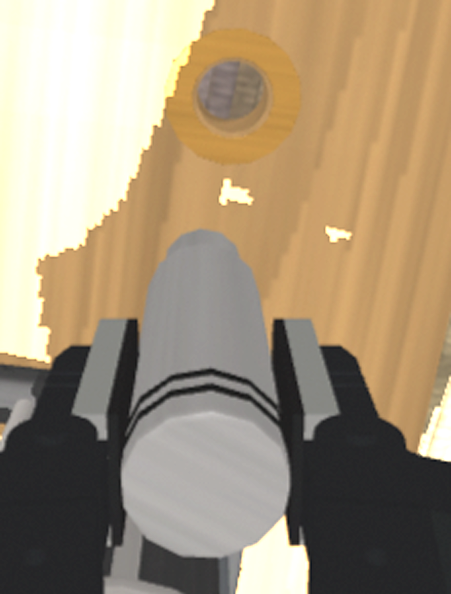

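Emit:
drive_tool --moves '[{"x": -3.8, "y": -0.05, "z": 0, "ax": 0, "ay": 0, "az": 0, "fingers": 2}, {"x": 0, "y": 0, "z": -2.5, "ax": 0, "ay": 0, "az": 0, "fingers": 2}, {"x": 0, "y": 0, "z": -1.3, "ax": 0, "ay": 0, "az": 0, "fingers": 2}, {"x": 0, "y": 0, "z": 0, "ax": 0, "ay": 0, "az": 0, "fingers": 2}, {"x": 0, "y": 0, "z": 0, "ax": 0, "ay": 0, "az": 0, "fingers": 2}]'

```text
clock: 6.5
ee_pos: [490.2, 36.6, 96.1]
orientation: [[0.001, -0.975, -0.223], [-0.0, -0.223, 0.975], [-1.0, -0.001, -0.001]]
contact_force: [0.5, 0.0, -0.9]
width: 25.2
```

Run:
```python
from h import *
o=sensors.get_obs();R=o["ee_pos"];print(R,o["contact_force"])
W=cams.camera_info("wrist");im=cams.grab_frame("wrist")[:,:,::-1].copy()
cv2.imwrite("pics/w3.png",im);np.save("W3.npy",W,allow_pickle=True)
c=cv2.resize(im[150:350,220:440],None,fx=2.8,fy=2.8,interpolation=cv2.INTER_CUBIC);c=cv2.convertScaleAbs(c,alpha=1.6,beta=10);cv2.imwrite("pics/w3c.png",c)
print(onz(W,(320,255),24))
```

```text
[490.19348383  36.56869882  96.0967903 ] [ 0.51307552  0.01011381 -0.88839517]
[494.7222783   38.15409358  24.        ]
```

View pics/w3c.png

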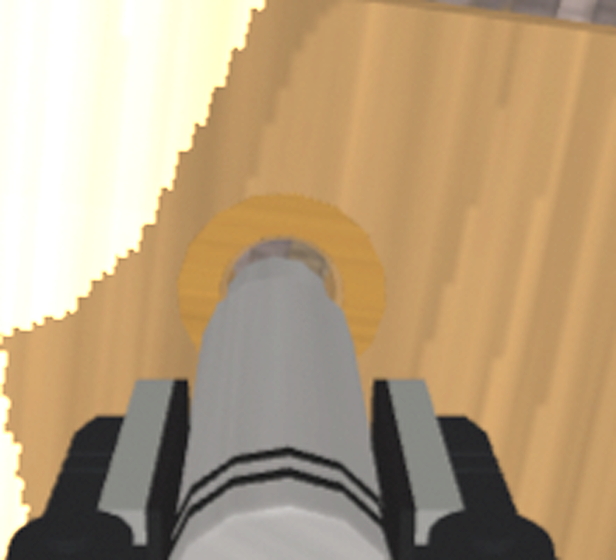

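Run:
```python
from h import *
from scipy.optimize import least_squares
W2=np.load("W2.npy",allow_pickle=True).item();W3=np.load("W3.npy",allow_pickle=True).item()
R2=np.array([528.24,36.92,135.29]);R3=np.array([490.19,36.57,96.1]);a=np.radians(np.arange(0,360,5))
def circ(W,R,d,e,dz,r): return np.array([proj(W,(R[0]+d+r*np.cos(t),R[1]+e+r*np.sin(t),R[2]+dz)) for t in a])
def foot(W,R,d,e,h): 
    q=np.r_[circ(W,R,d,e,h-98,7),circ(W,R,d,e,h-95,10)];return q
def res(p):
    d,e,h=p;t=circ(W2,R2,d,e,h,13)
    f2=foot(W2,R2,d,e,h);f3=foot(W3,R3,d,e,h)
    return [t[:,0].min()-279.5,t[:,0].max()-361.5,t[:,1].min()-330,t[:,1].max()-401.7,f2[:,1].min()-241.2,f3[:,1].min()-241.8]
s=least_squares(res,[2,0,34]);print(s.x,np.round(s.fun,1))
for h in(31,34,36.5):
    s=least_squares(lambda p:res([p[0],p[1],h]),[2,0]);print(h,s.x,np.round(s.fun,1))
for uv in((320.5,254.6),(320.3,255.4)):print("hole",onz(W3,uv,24)-R3)
```

```text
[ 3.54502016  1.48499856 33.85074661] [-0.9  0.9 -0.9  0.   1.1  0.5]
31 [5.12192013 1.8452837 ] [ 0.1 -0.1 -0.9 -1.8  2.3  1.7]
34 [3.46228542 1.46609573] [-1.   1.  -0.9  0.1  1.   0.4]
36.5 [2.07381984 1.14886823] [-1.9  1.9 -0.9  1.7 -0.2 -0.7]
hole [  4.23826583   1.80432641 -72.1       ]
hole [  4.7264281   1.8011336 -72.1      ]
```

Emit:
drive_tool --moves '[{"x": 0.12, "y": 0.04, "z": -0.4, "ax": 0, "ay": 0, "az": 0, "fingers": 2}, {"x": 0, "y": 0, "z": -0.4, "ax": 0, "ay": 0, "az": 0, "fingers": 2}, {"x": 0, "y": 0, "z": -0.3, "ax": 0, "ay": 0, "az": 0, "fingers": 2}, {"x": 0, "y": 0, "z": 0, "ax": 0, "ay": 0, "az": 0, "fingers": 2}]'

```text
clock: 7.05
ee_pos: [490.6, 37.1, 84.0]
orientation: [[-0.001, -0.975, -0.224], [0.0, -0.224, 0.975], [-1.0, 0.001, 0.0]]
contact_force: [-0.6, 0.2, -1.2]
width: 25.1
```

Emit:
drive_tool --moves '[{"x": 0, "y": 0, "z": -0.3, "ax": 0, "ay": 0, "az": 0, "fingers": 2}, {"x": 0, "y": 0, "z": -0.3, "ax": 0, "ay": 0, "az": 0, "fingers": 2}, {"x": 0, "y": 0, "z": -0.3, "ax": 0, "ay": 0, "az": 0, "fingers": 2}, {"x": 0, "y": 0, "z": 0, "ax": 0, "ay": 0, "az": 0, "fingers": 2}]'

```text
clock: 7.55
ee_pos: [490.9, 37.1, 75.1]
orientation: [[0.0, -0.975, -0.224], [0.0, -0.224, 0.975], [-1.0, -0.0, 0.0]]
contact_force: [1.8, 1.7, -2.5]
width: 24.7
```

Emit:
drive_tool --moves '[{"x": 0, "y": 0, "z": -0.3, "ax": 0, "ay": 0, "az": 0, "fingers": 2}, {"x": 0, "y": 0, "z": -0.3, "ax": 0, "ay": 0, "az": 0, "fingers": 2}, {"x": 0, "y": 0, "z": -0.2, "ax": 0, "ay": 0, "az": 0, "fingers": 2}, {"x": 0, "y": 0, "z": 0, "ax": 0, "ay": 0, "az": 0, "fingers": 2}]'

```text
clock: 8.05
ee_pos: [490.8, 37.1, 67.1]
orientation: [[0.0, -0.975, -0.224], [0.0, -0.224, 0.975], [-1.0, -0.0, 0.0]]
contact_force: [2.9, 0.5, -2.6]
width: 24.7
```

Emit:
drive_tool --moves '[{"x": 0, "y": 0, "z": -0.2, "ax": 0, "ay": 0, "az": 0, "fingers": 2}, {"x": 0, "y": 0, "z": -0.2, "ax": 0, "ay": 0, "az": 0, "fingers": 2}, {"x": 0, "y": 0, "z": 0, "ax": 0, "ay": 0, "az": 0, "fingers": 2}]'

```text
clock: 8.43
ee_pos: [490.9, 37.1, 63.5]
orientation: [[0.001, -0.975, -0.224], [-0.0, -0.224, 0.975], [-1.0, -0.001, -0.0]]
contact_force: [2.6, 2.2, 2.5]
width: 24.6
```

Emit:
drive_tool --moves '[{"x": 0, "y": 0, "z": -0.2, "ax": 0, "ay": 0, "az": 0, "fingers": 2}, {"x": 0, "y": 0, "z": -0.1, "ax": 0, "ay": 0, "az": 0, "fingers": 2}, {"x": 0, "y": 0, "z": 0, "ax": 0, "ay": 0, "az": 0, "fingers": 2}]'

```text
clock: 8.8
ee_pos: [491.7, 37.1, 63.2]
orientation: [[0.003, -0.975, -0.224], [-0.0, -0.224, 0.975], [-1.0, -0.003, -0.001]]
contact_force: [-6.5, 3.2, 33.9]
width: 24.7
```

Emit:
drive_tool --moves '[{"x": 0, "y": 0, "z": 0.3, "ax": 0, "ay": 0, "az": 0, "fingers": 2.6}, {"x": 0, "y": 0, "z": 0, "ax": 0, "ay": 0, "az": 0, "fingers": 5}, {"x": 0, "y": 0, "z": 0, "ax": 0, "ay": 0, "az": 0, "fingers": 6}, {"x": 0, "y": 0, "z": 2, "ax": 0, "ay": 0, "az": 0, "fingers": 6}, {"x": 0, "y": 0, "z": 4, "ax": 0, "ay": 0, "az": 0, "fingers": 6}, {"x": 0, "y": 0, "z": 5, "ax": 0, "ay": 0, "az": 0, "fingers": 8.5}, {"x": 0, "y": -3, "z": 5, "ax": 0, "ay": 0, "az": 0, "fingers": 8.5}, {"x": 0, "y": -5, "z": 3, "ax": 0, "ay": 0, "az": -4, "fingers": 8.5}, {"x": 1, "y": -5, "z": 1, "ax": 0, "ay": 0, "az": -4, "fingers": 8.5}, {"x": 2, "y": -5, "z": 0, "ax": 0, "ay": 0, "az": 0, "fingers": 8.5}, {"x": 1.5, "y": -5, "z": 0, "ax": 0, "ay": 0, "az": 0, "fingers": 8.5}, {"x": 0, "y": 0, "z": 0, "ax": 0, "ay": 0, "az": 0, "fingers": 8.5}, {"x": 0, "y": 0, "z": 0, "ax": 0, "ay": 0, "az": 0, "fingers": 8.5}]'

```text
clock: 10.42
ee_pos: [535.5, -192.5, 262.8]
orientation: [[-0.001, -0.996, -0.086], [0.001, -0.086, 0.996], [-1.0, 0.001, 0.001]]
contact_force: [0.1, 0.6, -0.3]
width: 85.0
```

Run:
```python
from h import *
o=sensors.get_obs();R=o["ee_pos"];print(R)
W=cams.camera_info("wrist");im=cams.grab_frame("wrist")[:,:,::-1].copy()
cv2.imwrite("pics/w4.png",im);np.save("W4.npy",W,allow_pickle=True)
s=cams.grab_frame("side")[:,:,::-1];cv2.imwrite("pics/s4.png",s)
c=cv2.resize(s[170:330,220:400],None,fx=1.6,fy=1.6,interpolation=cv2.INTER_CUBIC)
m=np.zeros((480,800,3),np.uint8);m[:,:512]=cv2.resize(im,(512,384))[:480].copy() if 0 else np.pad(cv2.resize(im,(512,384)),((0,96),(0,0),(0,0)));m[:256,512:]=c
cv2.imwrite("pics/m4.png",m)
W2=np.load("W2.npy",allow_pickle=True).item()
for uv in((21,135),(180,156),(333,176)):print(onz(W2,uv,24))
```

```text
[ 535.47578515 -192.47607757  262.75703244]
[ 511.0271717  -153.11997119   24.        ]
[502.26705244 -57.08194263  24.        ]
[493.47130697  37.92809323  24.        ]
```

View pics/m4.png

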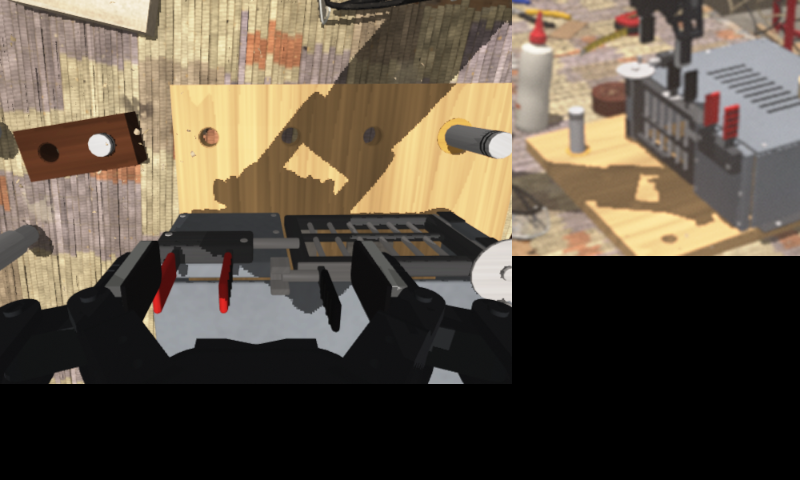

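The dog now stands in the brass hole. The red paddles are at wrist pixels of about (206,353) and (282,350), and the right black one is at (411,372).

Run:
```python
from h import *
W=np.load("W4.npy",allow_pickle=True).item();im=cv2.imread("pics/w4.png");T=cams.camera_info("top")
h=cv2.cvtColor(im,cv2.COLOR_BGR2HSV);m=(((h[...,0]<8)|(h[...,0]>172))&(h[...,1]>170)&(h[...,2]>60)).astype(np.uint8);m[:300]=0;m[:,:180]=0;m[:,310:]=0
n,_,st,c=cv2.connectedComponentsWithStats(m)
P=[]
for i in range(1,n):
    if st[i][4]>100:
        print(st[i],c[i].round(1),onz(W,c[i],190).round(1))
# predicted corners for a paddle centre estimate
for y,x in((-213,603),(-257,606)):
    print([np.round(proj(W,(x+dx,y,z))).tolist() for dx in(-12,12) for z in(166,214)])
# dog top from the top view
```

```text
[274 315  15  76 722] [280.4 354.1] [ 605.5 -209.8  190. ]
[ 191  316   29   75 1087] [206.3 352.7] [ 608.3 -254.6  190. ]
[[280.0, 314.0], [272.0, 355.0], [278.0, 346.0], [270.0, 393.0]]
[[213.0, 312.0], [190.0, 354.0], [212.0, 345.0], [190.0, 392.0]]
```

Emit:
drive_tool --moves '[{"x": 3.4, "y": -2.0, "z": 0, "ax": 0, "ay": 0, "az": 0, "fingers": 8.5}, {"x": 3.4, "y": -2.05, "z": 0, "ax": 0, "ay": 0, "az": 0, "fingers": 8.5}, {"x": 0, "y": 0, "z": -3, "ax": 0, "ay": 0, "az": 0, "fingers": 8.5}, {"x": 0, "y": 0, "z": -4, "ax": 0, "ay": 0, "az": 0, "fingers": 8.5}, {"x": 0, "y": 0, "z": -1.7, "ax": 0, "ay": 0, "az": 0, "fingers": 8.5}, {"x": 0, "y": 0, "z": 0, "ax": 0, "ay": 0, "az": 0, "fingers": 6}, {"x": 0, "y": 0, "z": 0, "ax": 0, "ay": 0, "az": 0, "fingers": 5}, {"x": 0, "y": 0, "z": 0, "ax": 0, "ay": 0, "az": 0, "fingers": 4}, {"x": 0, "y": 0, "z": 0, "ax": 0, "ay": 0, "az": 0, "fingers": 3}, {"x": 0, "y": 0, "z": 0, "ax": 0, "ay": 0, "az": 0, "fingers": 3}, {"x": 0, "y": 0, "z": 0, "ax": 0, "ay": 0, "az": 0, "fingers": 3}, {"x": 0, "y": 0, "z": 0, "ax": 0, "ay": 0, "az": 0, "fingers": 3}]' --newtons 25

```text
clock: 12.02
ee_pos: [604.3, -232.8, 178.4]
orientation: [[0.003, -0.996, -0.087], [-0.0, -0.087, 0.996], [-1.0, -0.003, -0.0]]
contact_force: [-0.4, 5.5, 6.5]
width: 32.3
```

Emit:
drive_tool --moves '[{"x": 0, "y": 0, "z": 0, "ax": 0, "ay": 0, "az": 0, "fingers": 5}, {"x": 0, "y": 0, "z": 0, "ax": 0, "ay": 0, "az": 0, "fingers": 7}, {"x": 0, "y": 0, "z": 0, "ax": 0, "ay": 0, "az": 0, "fingers": 8.5}, {"x": 0, "y": 0, "z": 3, "ax": 0, "ay": 0, "az": 0, "fingers": 8.5}, {"x": 0, "y": 0, "z": 5, "ax": 0, "ay": 0, "az": 0, "fingers": 8.5}, {"x": 0.1, "y": 4, "z": 1, "ax": 0, "ay": 0, "az": 0, "fingers": 8.5}, {"x": 0.1, "y": 4.6, "z": 0, "ax": 0, "ay": 0, "az": 0, "fingers": 8.5}, {"x": 0.1, "y": 4, "z": 0, "ax": 0, "ay": 0, "az": 0, "fingers": 8.5}, {"x": 0, "y": 0, "z": 0, "ax": 0, "ay": 0, "az": 0, "fingers": 8.5}]' --newtons 25

```text
clock: 13.15
ee_pos: [606.9, -105.1, 266.7]
orientation: [[0.001, -0.996, -0.089], [-0.0, -0.089, 0.996], [-1.0, -0.001, -0.0]]
contact_force: [0.1, -0.2, -0.1]
width: 84.8
```

Run:
```python
from h import *
o=sensors.get_obs();R=o["ee_pos"];print(R,o["contact_force"])
W=cams.camera_info("wrist");im=cams.grab_frame("wrist")[:,:,::-1].copy()
np.save("W5.npy",W,allow_pickle=True);cv2.imwrite("pics/w5.png",im)
t=cams.grab_frame("top")[:,:,::-1]
m=np.zeros((480,800,3),np.uint8)
m[:]=0;m[:,:640]=im;m[:,640:]=cv2.resize(t[200:320,380:420],(160,480))
cv2.imwrite("pics/m5.png",m)
for P in((606,-85,192),(610,-131,192)):print(np.round(proj(W,P)))
```

```text
[ 606.86417339 -105.14848153  266.73166838] [ 0.06053076 -0.1536606  -0.12757526]
[355. 247.]
[273. 247.]
```

View pics/w5.png

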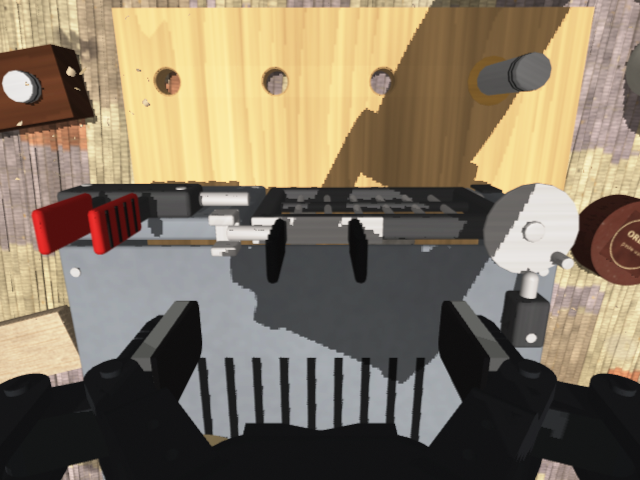

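Both red paddles are squeezed together, at (62,223)/(115,223), and the bolt rod ends short of the gate at u≈250. The black paddles are at (277,250)/(358,250) and the hinge disc is at (534,231).

Run:
```python
from h import *
W=np.load("W5.npy",allow_pickle=True).item();T=cams.camera_info("top")
print(tri(W,(534,231),T,(123/2.85+230,112/2.85+205)),onz(W,(534,231),160),onz(W,(534,231),190))
b=(onz(W,(277,250),192)+onz(W,(358,250),192))/2;print(b)
y=np.array([-.0915,.9958]);print("hinge by black",b[:2]+140*y)
```

```text
(array([593.6372846,  30.2756602, 162.8099806]), np.float64(1.8980366206807067)) [595.27841924  31.90657628 160.        ] [588.12718856  14.74499436 190.        ]
[ 609.47660954 -105.71906706  192.        ]
hinge by black [596.66660954  33.69293294]
```

Emit:
drive_tool --moves '[{"x": 0.2, "y": -0.1, "z": -3, "ax": 0, "ay": 0, "az": 0, "fingers": 8.5}, {"x": 0, "y": 0, "z": -4, "ax": 0, "ay": 0, "az": 0, "fingers": 8.5}, {"x": 0, "y": 0, "z": -2.1, "ax": 0, "ay": 0, "az": 0, "fingers": 8.5}, {"x": 0, "y": 0, "z": 0, "ax": 0, "ay": 0, "az": 0, "fingers": 6}, {"x": 0, "y": 0, "z": 0, "ax": 0, "ay": 0, "az": 0, "fingers": 5}, {"x": 0, "y": 0, "z": 0, "ax": 0, "ay": 0, "az": 0, "fingers": 4}, {"x": 0, "y": 0, "z": 0, "ax": 0, "ay": 0, "az": 0, "fingers": 3}, {"x": 0, "y": 0, "z": 0, "ax": 0, "ay": 0, "az": 0, "fingers": 3}, {"x": 0, "y": 0, "z": 0, "ax": 0, "ay": 0, "az": 0, "fingers": 3}, {"x": 0, "y": 0, "z": 0, "ax": 0, "ay": 0, "az": 0, "fingers": 3}]' --newtons 60

```text
clock: 14.5
ee_pos: [609.4, -106.4, 178.2]
orientation: [[0.003, -0.996, -0.088], [0.002, -0.088, 0.996], [-1.0, -0.003, 0.002]]
contact_force: [-3.6, 12.7, 9.9]
width: 31.2
```

Emit:
drive_tool --moves '[{"x": -1.21, "y": -0.07, "z": 0, "ax": 0, "ay": 0, "az": -5, "fingers": 3}, {"x": -1.21, "y": 0.04, "z": 0, "ax": 0, "ay": 0, "az": -5, "fingers": 3}, {"x": -1.21, "y": 0.14, "z": 0, "ax": 0, "ay": 0, "az": -5, "fingers": 3}, {"x": -1.19, "y": 0.25, "z": 0, "ax": 0, "ay": 0, "az": -5, "fingers": 3}, {"x": 0, "y": 0, "z": 0, "ax": 0, "ay": 0, "az": 0, "fingers": 3}]'

```text
clock: 15.12
ee_pos: [561.2, -102.7, 178.2]
orientation: [[0.004, -0.966, 0.259], [0.002, 0.259, 0.966], [-1.0, -0.004, 0.003]]
contact_force: [1.4, 13.8, 9.3]
width: 31.1
```

Emit:
drive_tool --moves '[{"x": -1.14, "y": 0.45, "z": 0, "ax": 0, "ay": 0, "az": -5, "fingers": 3}, {"x": -1.13, "y": 0.45, "z": 0, "ax": 0, "ay": 0, "az": -5, "fingers": 3}, {"x": -1.08, "y": 0.55, "z": 0, "ax": 0, "ay": 0, "az": -5, "fingers": 3}, {"x": -1.03, "y": 0.64, "z": 0, "ax": 0, "ay": 0, "az": -5, "fingers": 3}, {"x": -0.97, "y": 0.73, "z": 0, "ax": 0, "ay": 0, "az": -5, "fingers": 3}, {"x": 0, "y": 0, "z": 0, "ax": 0, "ay": 0, "az": 0, "fingers": 3}]'

```text
clock: 15.88
ee_pos: [507.9, -75.8, 178.2]
orientation: [[0.005, -0.766, 0.643], [-0.0, 0.643, 0.766], [-1.0, -0.004, 0.003]]
contact_force: [2.8, 6.6, 7.4]
width: 31.2
```

Emit:
drive_tool --moves '[{"x": -0.91, "y": 0.81, "z": 0, "ax": 0, "ay": 0, "az": -5, "fingers": 3}, {"x": -0.83, "y": 0.89, "z": 0, "ax": 0, "ay": 0, "az": -5, "fingers": 3}, {"x": -0.75, "y": 0.96, "z": 0, "ax": 0, "ay": 0, "az": -5, "fingers": 3}, {"x": -0.67, "y": 1.02, "z": 0, "ax": 0, "ay": 0, "az": -5, "fingers": 3}, {"x": -0.57, "y": 1.07, "z": 0, "ax": 0, "ay": 0, "az": -5, "fingers": 3}, {"x": -0.48, "y": 1.12, "z": 0, "ax": 0, "ay": 0, "az": -5, "fingers": 3}, {"x": 0, "y": 0, "z": 0, "ax": 0, "ay": 0, "az": 0, "fingers": 3}]'

```text
clock: 16.75
ee_pos: [465.6, -17.5, 178.2]
orientation: [[0.004, -0.342, 0.94], [-0.001, 0.94, 0.342], [-1.0, -0.003, 0.003]]
contact_force: [-4.3, 3.2, 13.2]
width: 31.1
```

Emit:
drive_tool --moves '[{"x": -0.38, "y": 1.16, "z": 0, "ax": 0, "ay": 0, "az": -5, "fingers": 3}, {"x": -0.15, "y": 0.59, "z": 0, "ax": 0, "ay": 0, "az": -2.5, "fingers": 3}, {"x": -0.1, "y": 0.48, "z": 0, "ax": 0, "ay": 0, "az": -2, "fingers": 3}, {"x": 0, "y": 0, "z": 0, "ax": 0, "ay": 0, "az": 0, "fingers": 3}]'

```text
clock: 17.25
ee_pos: [459.2, 4.5, 178.2]
orientation: [[0.003, -0.183, 0.983], [-0.001, 0.983, 0.183], [-1.0, -0.002, 0.003]]
contact_force: [-6.8, 3.4, 15.7]
width: 30.9
```

Emit:
drive_tool --moves '[{"x": -0.04, "y": 0.24, "z": 0, "ax": 0, "ay": 0, "az": -1, "fingers": 3}, {"x": 0, "y": 0, "z": 0, "ax": 0, "ay": 0, "az": 0, "fingers": 3}]'

```text
clock: 17.5
ee_pos: [458.7, 6.8, 178.2]
orientation: [[0.003, -0.166, 0.986], [-0.001, 0.986, 0.166], [-1.0, -0.002, 0.003]]
contact_force: [-6.8, 3.3, 15.5]
width: 31.1
```

Emit:
drive_tool --moves '[{"x": -0.04, "y": 0.24, "z": 0, "ax": 0, "ay": 0, "az": -1, "fingers": 3}, {"x": 0, "y": 0, "z": 0, "ax": 0, "ay": 0, "az": 0, "fingers": 3}]'

```text
clock: 17.75
ee_pos: [458.3, 9.2, 178.2]
orientation: [[0.003, -0.149, 0.989], [-0.001, 0.989, 0.149], [-1.0, -0.002, 0.003]]
contact_force: [-8.0, 3.7, 16.6]
width: 31.2
```

Emit:
drive_tool --moves '[{"x": -0.03, "y": 0.24, "z": 0, "ax": 0, "ay": 0, "az": -1, "fingers": 3}, {"x": 0, "y": 0, "z": 0, "ax": 0, "ay": 0, "az": 0, "fingers": 3}]'

```text
clock: 18.0
ee_pos: [458.0, 11.3, 178.2]
orientation: [[0.003, -0.131, 0.991], [-0.002, 0.991, 0.131], [-1.0, -0.002, 0.002]]
contact_force: [-8.4, 2.7, 16.0]
width: 31.2
```

Emit:
drive_tool --moves '[{"x": -0.03, "y": 0.24, "z": 0, "ax": 0, "ay": 0, "az": -1, "fingers": 3}, {"x": 0, "y": 0, "z": 0, "ax": 0, "ay": 0, "az": 0, "fingers": 3}]'

```text
clock: 18.25
ee_pos: [457.8, 12.7, 178.2]
orientation: [[0.003, -0.114, 0.993], [-0.004, 0.993, 0.114], [-1.0, -0.004, 0.002]]
contact_force: [-8.5, -4.6, 15.5]
width: 31.0
```

Emit:
drive_tool --moves '[{"x": 0, "y": 0.1, "z": 0, "ax": 0, "ay": 0, "az": 0, "fingers": 3}, {"x": 0, "y": 0, "z": 0, "ax": 0, "ay": 0, "az": 0, "fingers": 3}, {"x": 0, "y": 0, "z": 0, "ax": 0, "ay": 0, "az": 0, "fingers": 3}]'

```text
clock: 18.62
ee_pos: [457.8, 13.0, 178.2]
orientation: [[0.003, -0.114, 0.993], [-0.005, 0.993, 0.114], [-1.0, -0.005, 0.002]]
contact_force: [-8.8, -10.0, 17.0]
width: 31.1
```

Run:
```python
from h import *
o=sensors.get_obs();print(o["ee_pos"],o["contact_force"],o["width"])
im=cams.grab_frame("wrist")[:,:,::-1];s=cams.grab_frame("side")[:,:,::-1];t=cams.grab_frame("top")[:,:,::-1]
m=np.zeros((600,800,3),np.uint8);m[:300,:400]=cv2.resize(im,(400,300))
m[:300,400:]=cv2.resize(s[170:320,220:420],(400,300));m[300:,:400]=cv2.resize(t[190:340,190:390],(400,300));m[300:,400:]=cv2.resize(t[150:300,330:530],(400,300))
cv2.imwrite("pics/m6.png",m)
```

```text
[457.80089836  13.04118336 178.22008512] [ -8.84888354 -10.04141855  17.02855869] 31.08187928141598
```

View pics/m6.png

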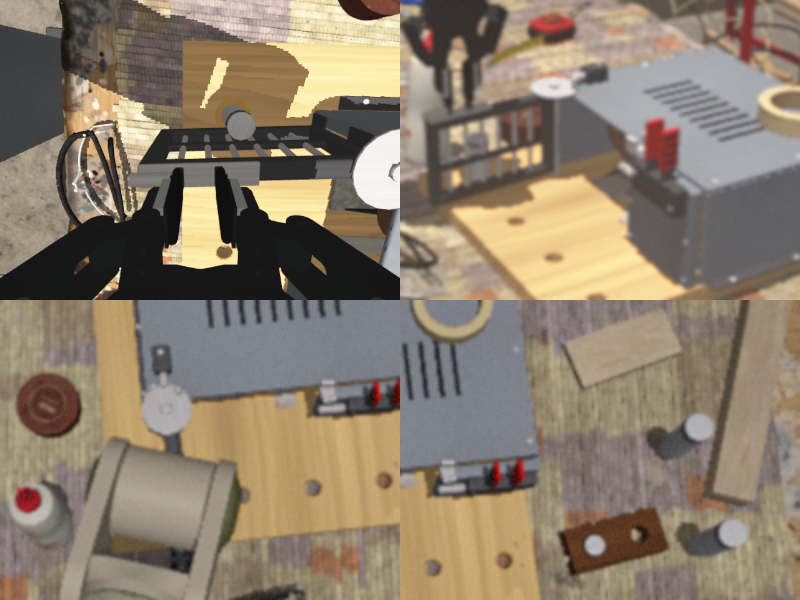

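The gate rests against the dog, whose head is at (240,125) just behind the top rail. The red paddles are still squeezed, and the bottle, tin and low dog have not moved. I'm handing in.

```bash
python3 -c "
from cell import env;print(env.hand_in())"
```

```text
the job is handed in; nothing more can be done
None
```

The job is handed in at about 19 s of the 67 s allowed, with the arm still holding the gate against the tall dog. No verdict was reported.

- **Dog:** I took the small ringed dog from the rack, stood it in the brass-ringed hole and let go of it. It bottomed firmly, with 34 N of push at a height that fits the collar being down on the board; I did not view the collar itself close up.
- **Catches:** I squeezed the red catch to its stop. The gripper read 32 mm where 34 mm was expected, but it read about 1 mm low on the dog too. In the pictures its bolt stayed clear of the gate. I held the black catch fully squeezed throughout the swing.
- **Gate:** I swung it out past its detent until it met the dog. Contact came at about 88° (1.54 rad), against the roughly 1.5 rad expected. The sideways force changed by about 13 N from the free swing, and in the last picture the gate's top rail is against the dog.
- **Left alone:** in the last pictures the glue bottle, wax tin and low dog are where they were.

The one measurement that disagreed was where the dog sat in the fingers. Fits to the pictures differed by 1–3 mm, which was within what the bevelled foot could take up.

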